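Refit the lens of the stand magnifier

TASK

Put the stand magnifier back together: set the smaller of the two mounted lenses flat into the round recess of the stand without dropping it from a height, then swing the arm with the brass retaining ring over it until the arm meets its stop, and screw the ring down clockwise until it is snug on the lens. Leave the larger lens, the rosin cake and the pin tin where they are.

Things in the scene. Friction and masses are not known exactly. Their poses are not given: they have to be found in the camera images.
- lens: The lens to fit: clear glass in a plain aluminium rim, a disc 46 mm in diameter and 16 mm thick, both faces alike, about 60 g, lying flat on the bench to the left of the stand. Origin: centre of the underside, z up. Seated, its lower 9 mm is in the recess and 7 mm stands proud, so hold it by its upper 7 mm when setting it in.
- large_lens: Bystander of the same make: 60 mm in diameter, 16 mm thick, too large for the recess, lying flat. Origin: centre of the underside. Leave it where it is.
- rosin_cake: Bystander: round rosin cake in a dark collar, 45 mm across, 16 mm high, on the bench right of the stand and towards the robot. Origin: centre of the underside.
- pin_tin: Bystander: open round brass tin, 65 mm across, 28 mm high, on the bench right of the stand. Origin: centre of the underside.
- stand: Stand magnifier, fixed to the bench: a dark steel plate 92 x 92 mm, 20 mm thick, on 50 mm legs, its top 70 mm above the bench, with a see-through round lens cell in the middle. Origin: on the bench under the cell's centre; x points from the cell to the pivot of the swing arm (away from the robot when yaw is 0), z up. The part that carries the pivot runs on to x = +95 mm.
- cell_seat (a point): Centre of the ledge on which the lens sits, 61 mm above the bench. The recess above the ledge is 9 mm deep (mouth at 70 mm) and 50 mm in diameter with a 2 mm chamfered mouth; the hole below the ledge is 38 mm in diameter. Axes as the stand's.
- pivot (a point): Point on the upright axis of the swing arm, 91 mm above the bench, 78 mm from the cell's axis along the stand's +x.
- swing_arm (a joint): Turn of the aluminium swing arm about the pivot, rad: 0 = closed on its stop, with the arm along the stand's -x and the ring exactly above the cell; grows counterclockwise seen from above to 2.1 fully open (to the right). It stays where it is left (friction 0.06 N m). The arm is 8 mm thick, from 83 to 91 mm above the bench, and passes clear over a seated lens; the ring's axis is 78 mm and the knob's 146 mm from the pivot.
- knob_middle (a point): Middle of the round upright wooden knob at the free end of the arm, 40 mm clear of the ring's head, 107 mm above the bench; the knob is 13 mm in diameter and 20 mm high (97 to 117 mm above the bench), and can be pinched from above (fingers across the arm, clear of the ring) or pushed.
- clamp_ring: Brass retaining ring with a knurled head, 56 mm in diameter and 16 mm high, above the arm, and a 40 mm barrel that goes through the arm; a sprung steel washer at the barrel's foot (20 N/mm, 1 to 2 mm of give) presses on the lens; 31 mm hole through the middle. Carried by the arm. Origin: on the ring's axis, 8 mm below the arm's top face when fully unscrewed.
- ring_middle (a point): Centre of the ring's knurled head, half way up it: 106 mm above the bench with the ring fully unscrewed (head from 98 to 114 mm), up to 5.6 mm lower when screwed down.
- ring_screw (a joint): Turn of the ring in the arm, rad: 0 = fully unscrewed, grows clockwise seen from above, and the ring goes down 12 mm a turn (1.91 mm a rad). With the arm closed and the lens seated its sprung foot meets the lens at about 2.36; 0.2 to 0.5 rad more compresses the spring and makes it snug (about 8 to 20 N); the thread ends in a hard stop at 2.95. It stays where it is left (friction 0.05 N m).
Not all that is in view belongs to the job. Leave any purple look-alike of the lens alone.

How it is judged:
On the way, in this order (a step that is already met when the one before it is completed fails the run):
1. the lens lies seated in the recess, let go, with the arm not yet over it (horizontal distance between lens and cell_seat below 0.004 m and z of lens in the frame of cell_seat below 0.0025 m and angle between lens's own z axis and vertical below 0.08 rad and contact force between the fingers and lens below 0.1 N), for 0.2 s.
2. the swing arm is closed on its stop (value of joint swing_arm below 0.04 rad), for 0.2 s.
3. the ring is screwed down on the lens (value of joint swing_arm below 0.04 rad and contact force between clamp_ring and lens above 3 N), for 0.2 s.
At the end, for the whole second after the job is handed in: The smaller lens lies flat (within 0.08 rad) on the ledge of the recess, within 4 mm of its centre and 2.5 mm of its height, at rest; the swing arm is within 0.04 rad of its stop; the retaining ring presses on the lens with more than 3 N (all of step 3 and horizontal distance between lens and cell_seat below 0.004 m and z of lens in the frame of cell_seat between -0.0025 and 0.0025 m and angle between lens's own z axis and vertical below 0.08 rad and linear speed of lens below 0.02 m/s); the robot touches nothing.
It fails at once if the lens was dropped (it fell free faster than 0.6 m/s, about 18 mm) (linear speed of lens above 0.6 m/s and contact force between the fingers and lens below 0.1 N).
It fails at once if the larger lens was moved by more than 30 mm (distance of large_lens from where it was at the start of the episode above 0.03 m).
It fails at once if the rosin cake was moved by more than 30 mm (distance of rosin_cake from where it was at the start of the episode above 0.03 m).
It fails at once if the pin tin was moved by more than 30 mm (distance of pin_tin from where it was at the start of the episode above 0.03 m).
It also fails if it takes over 64 s, if anything falls off the work surface, if the arm or the gripper's body presses on something with over 40 N, if the wrist force passes 120 N, or if a joint passes its speed limit or range.

ROBOT

A 6-joint arm with a two-finger parallel gripper is mounted at the origin on a cart in front of the work surface, level with it; the furniture and walls round the work are solid. World frame = base frame: x ahead of the robot, y to its left, z up, the work surface at z = 0. Lengths are in m, angles in rad, forces in N, time in s.
With the tool pointing down it reaches from about 0.325 to 0.925 m from the base axis. Payload 3.1 kg.
Tool frame: the origin (TCP) lies between the finger pads; the fingertips stand 8 mm ahead of it and the grasp point (between the pads) lies 11 mm behind it; z points along the fingers, y is the line along which they close (so a half turn about z gives the same grasp; the last joint's range is limited). The gripper opens to 85 mm and grips with 20 to 120 N. Pads are 22 mm wide; open, the fingers measure 114 mm over their backs; the gripper's body (76 mm by 85 mm) begins 54 mm behind the grasp point. The pads swing forward as they close: fully open they stand 13 mm farther back than shut.
Start: joints at [1.226, 0.217, 1.613, -0, 1.311, -0.112], TCP at [0.144, 0.608, 0.239] pointing down, gripper open.
Joint ranges: [-2.75, 2.75], [-0.78, 2.1], [0.31, 2.55], [-1.13, 4.27], [0.13, 2.63], [-2.58, 2.58]. Speed limits (rad/s): [2.79, 2.79, 3.14, 3.14, 3.14, 3.14].

INTERFACE

Orientations are given as a rotation vector (axis times angle).
In Python, from station import monitor, vision, arm gives the robot as it stands.
- The arm moves only by the tool send_rows, never from a script. Its argument "rows" is a list of rows, each a list of 2 entries, a list of its own where there are three numbers: the shift along the tool's x, y, z each as a share of 1000 mm, from -1 to 1, then the turn about the tool's z as a share of pi/4 rad, from -1 to 1. In form: [[[dx, dy, dz], spin], ...]. A call has 1 to 8 rows; each row is the pose to reach, as a shift and turn from the pose commanded when the call began, along the tool's axes at that moment; what a row does not reach only later rows make up. A row lasts 1/8 s, in which the tool goes at most 62.5 mm and 10.7 degrees, less where a joint would pass 70% of its speed; a pose out of reach is approached as far as the arm can. A call with a number of a shift or a turn outside -1 to 1 is refused whole. A call with a gripper value outside its range is refused whole. "claw" is the opening, from 0 (shut) to 1 (fully open), set as the call begins (left out, the last holds). The fingers move at their own pace and stop on an object; the grip force is fixed at half the most. Time passes only in rows, so rows that repeat a pose let the fingers close. It gives the time, the measured TCP pose, the force, the opening and the grip force at its end, in the units of the state.
- monitor.sense(): the state, without advancing time (a new reading comes with each control period).
- vision.read_camera(name): name is "scene" or "top" or "wrist"; returns a dict with "color" (480x640x3 uint8, red, green, blue), "fx", "fy", "cx", "cy" (pixels), "R" (3x3) and "t" (3): a world point X has camera coordinates R X + t. Camera axes: x right, y down, z forward; pixel columns grow to the right and rows downward; lengths in m; the calibration is good to about 2 mm. A picture is of the moment at which its call begins. There is no depth.
- arm.finish_job(): hands the job in; it is judged then, once.
The state is a dict: "time": time; "q": joint angles; "qvel": joint speeds; "joint_torque": joint torques, N m; "tcp_pos": TCP position; "ee_rot": TCP orientation; "force": force on the tool from outside, world axes, zero at the start; "torque": the same for the moment, N m; "finger_gap": opening from 0.0 (shut) to 1.0 (fully open); "grasp_force": force on a finger pad.
Only numpy, scipy, OpenCV 4.12 (cv2) and the standard library are available. Lean on these libraries where they do the work, as an engineer would, in place of code of your own. Each camera call takes 0.05 s, during which the arm holds its last target. There are 200 camera calls.

## Working session

There is one attempt and no reset: what is moved stays moved. The work goes in short steps, Python scripts to look and compute and a tool call to move; the robot and the scene stay as the last step left them, time stands still between calls to the robot, and variables do not carry over. Pictures are saved under pics/ and viewed, at most 10 in all, crops included, and the job is handed in when it is done.

Besides the shell and the picture viewer there is one more tool, called after "Request:" by a JSON object that holds its "op" and its "data", one argument or row to a line. send_rows: Moves the arm, as the interface text tells. Its arguments: {"type":"object","properties":{"rows":{"type":"array"},"claw":{"type":"number"}},"required":["rows"]}

```bash
mkdir -p pics
cat > h.py <<'E'
import numpy as np, cv2
from station import monitor, vision, arm
from scipy.spatial.transform import Rotation as Ro
def cam(n):
    c=vision.read_camera(n); c['R']=np.array(c['R']); c['t']=np.array(c['t']); return c
def save(c,f): cv2.imwrite('pics/'+f, c['color'][:,:,::-1])
def ray(c,u,v,z):
    d=c['R'].T@np.array([(u-c['cx'])/c['fx'],(v-c['cy'])/c['fy'],1]); o=-c['R'].T@c['t']
    return o+d*(z-o[2])/d[2]
def proj(c,X):
    p=c['R']@np.array(X)+c['t']; return c['fx']*p[0]/p[2]+c['cx'], c['fy']*p[1]/p[2]+c['cy']
E
python3 - <<'E'
from h import *
s=monitor.sense(); print(s)
for n in('top','scene'):
    c=cam(n); save(c,n+'1.png'); print(n,-c['R'].T@c['t'],c['R'][2],c['fx'])
    np.savez('/tmp/'+n,**c)
E
```

```text
{'time': 0.0, 'q': array([ 1.22581404e+00,  2.17769080e-01,  1.61492132e+00, -2.53125531e-05,
        1.31125338e+00, -1.12206178e-01]), 'qvel': array([-0.0008182 ,  0.00134857, -0.00152091,  0.00135679,  0.00035975,
        0.00187506]), 'joint_torque': array([-8.22012043e-04, -3.96852565e+01, -3.03850186e+01, -4.26932102e-04,
        9.84802813e-03,  1.51281057e-05]), 'tcp_pos': array([0.14389896, 0.60740843, 0.23796565]), 'ee_rot': array([-0.36474938, -3.11983199,  0.00360519]), 'force': array([0.35395174, 0.69573777, 0.49037096]), 'torque': array([-0.0118414 , -0.00640177, -0.03280537]), 'grasp_force': 0.0, 'finger_gap': 1.0006082685157585}
top [ 0.25446191 -0.03224275  1.33330381] [ 0.21160371 -0.00411476 -0.97734689] 581.3328484511765
scene [ 0.06520472 -0.82749272  0.48949074] [ 0.42791916  0.81015596 -0.40066509] 439.3197222063152
```

View pics/top1.png

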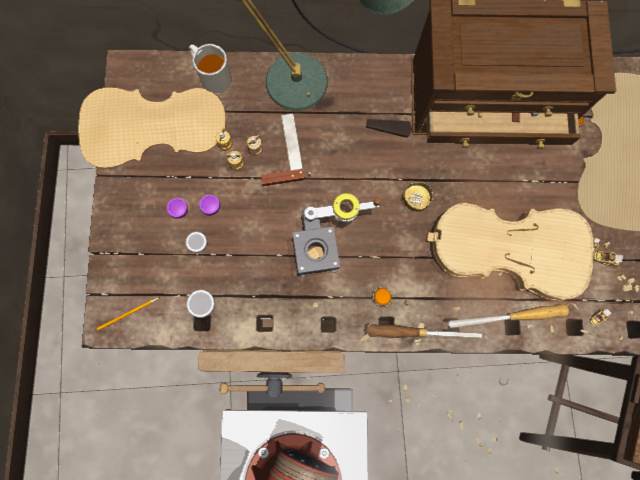

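View pics/scene1.png

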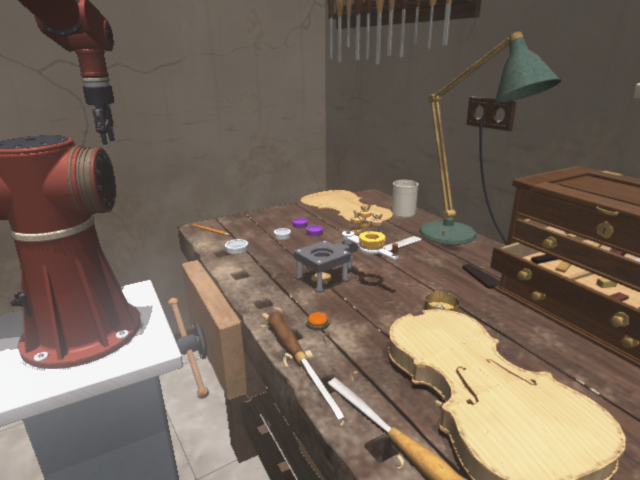

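The top view has four lens-like discs. Two are purple, at (177,208) and (209,205), and are look-alikes. The two clear discs in aluminium rims are at (196,242), about 20 px across, and (200,304), about 27 px. The one at (196,242) is the smaller, so it's the lens to fit. The stand cell is at (316,250), the pivot at (310,213), the ring at (346,207) and the knob at (377,205). I'll measure these and confirm the lens in an enlarged crop.

Run:
```python
from h import *
c=dict(np.load('/tmp/top.npz')); im=c['color']; hsv=cv2.cvtColor(im,cv2.COLOR_RGB2HSV)
g=((hsv[...,1]<50)&(hsv[...,2]>120)).astype(np.uint8)
def blob(x0,y0,x1,y1,m,z,name):
    k=np.zeros_like(m);k[y0:y1,x0:x1]=m[y0:y1,x0:x1]
    cs,_=cv2.findContours(k,cv2.RETR_EXTERNAL,cv2.CHAIN_APPROX_NONE); cs=max(cs,key=cv2.contourArea)
    (u,v),r=cv2.minEnclosingCircle(cs); p=ray(c,u,v,z); q=ray(c,u+r,v,z)
    print(name,round(u,1),round(v,1),r,p.round(4),'diam',2*np.linalg.norm(p-q))
blob(180,228,212,258,g,.014,'small'); blob(183,287,218,320,g,.016,'large')
y=((hsv[...,0]>20)&(hsv[...,0]<35)&(hsv[...,1]>150)&(hsv[...,2]>120)).astype(np.uint8)
blob(325,185,365,225,y,.110,'ring')
for n,u,v,z in[('pivot',310,213,.091),('knob',377,205,.117),('rosin',383,297,.016),('tin',418,197,.028)]: print(n,ray(c,u,v,z).round(4))
a=cv2.resize(im[225:320,175:235],None,fx=6,fy=6,interpolation=cv2.INTER_CUBIC)
b=cv2.resize(im[190:285,285:360],None,fx=6,fy=6,interpolation=cv2.INTER_CUBIC)
o=np.hstack([a,b])[:,:,::-1]; print(o.shape); cv2.imwrite('pics/crop1.png',cv2.resize(o,None,fx=.98,fy=.98))
```

```text
small 195.5 241.5 10.79361629486084 [0.5224 0.2346 0.014 ] diam 0.04988414260050085
large 199.9 303.1 14.318319320678711 [0.3803 0.2165 0.016 ] diam 0.06460911861538658
ring 345.9 205.6 12.975234031677246 [ 0.5869 -0.1075  0.11  ] diam 0.056557374114206735
pivot [ 0.5742 -0.0296  0.091 ]
knob [ 0.5873 -0.1746  0.117 ]
rosin [ 0.3991 -0.1975  0.016 ]
tin [ 0.6323 -0.281   0.028 ]
(570, 810, 3)
```

View pics/crop1.png

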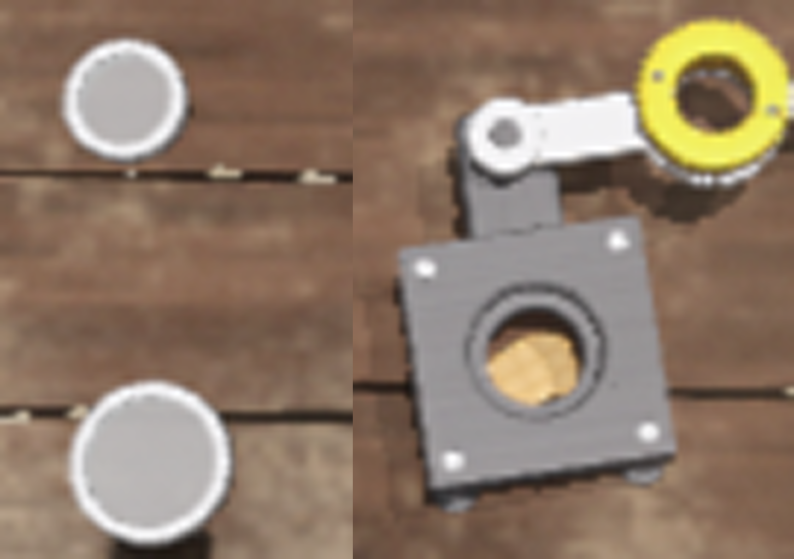

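The crop confirms it: the small aluminium-rimmed lens is at top-image (195.5,241.5), with the larger one below it at (200,303). The cell centre is at about (316.3,249.6), the pivot at (310.5,212.6), and the stand's screws are visible for the yaw.

```bash
cat >> h.py <<'E'
def go(target,yaw=None):
    "print tool-frame shift (share of 1 m) and spin share to reach target TCP; yaw = world direction of tool y"
    s=monitor.sense(); R=Ro.from_rotvec(s['ee_rot']).as_matrix(); y=np.arctan2(R[1,1],R[0,1])
    print('t',s['time'],'tcp',s['tcp_pos'].round(4),'yaw',round(y,3),'tilt',R[2,2].round(5),'q',s['q'].round(2),'F',s['force'].round(1),'gap',round(s['finger_gap'],3),'grip',s['grasp_force'])
    print('shift',(R.T@(np.array(target)-s['tcp_pos'])).round(4),'spin',None if yaw is None else round(-(yaw-y)/(np.pi/4),3))
E
python3 - <<'E'
from h import *
c=dict(np.load('/tmp/top.npz'))
f=lambda u,v,z: ray(c,(u-353)/5.88+285-.4,v/5.88+190-.4,z)
S=[f(*p,.072) for p in[(425,268),(619,240),(649,432),(454,460)]]
print('cell',f(537,351,.07),'screws',np.mean(S,0)); piv=f(503,133,.093); print('pivot',piv)
d=(S[0]+S[1]-S[2]-S[3]); print('yaw',np.arctan2(d[1],d[0]))
e=S[0]+S[3]-S[1]-S[2]; print('yaw2',np.arctan2(-e[0],e[1]))
go([.5224,.2346,.18])
E
```

```text
cell [ 0.4969312  -0.04362968  0.07      ] screws [ 0.4971553  -0.04351721  0.072     ]
pivot [ 0.57545253 -0.02979913  0.093     ]
yaw 0.16057791494678644
yaw2 0.15842600888118738
t 0.1 tcp [0.1439 0.6075 0.2381] yaw 1.338 tilt -1.0 q [ 1.23  0.22  1.61 -0.    1.31 -0.11] F [-0.5 -0.  -0.3] gap 1.003 grip 0.0
shift [-0.4543 -0.2754  0.0586] spin None
```

Request:
{"op": "send_rows", "data": {
  "rows": [
    [[-0.45, -0.275, 0.05], 0],
    [[-0.45, -0.275, 0.05], 0],
    [[-0.45, -0.275, 0.05], 0],
    [[-0.45, -0.275, 0.05], 0],
    [[-0.45, -0.275, 0.05], 0],
    [[-0.45, -0.275, 0.05], 0],
    [[-0.45, -0.275, 0.05], 0],
    [[-0.45, -0.275, 0.05], 0]
  ],
  "claw": 1
}}

```text
time: 1.1
tcp_pos: [0.4984, 0.2559, 0.1916]
ee_rot: [-0.365, -3.12, -0.0]
force: [1.0, 0.2, 0.3]
finger_gap: 1.001
grasp_force: 0.0
```

Run:
```python
from h import *
go([.5224,.2346,.18])
```

```text
t 1.1 tcp [0.4984 0.2559 0.1916] yaw 1.338 tilt -1.0 q [ 0.35  0.13  1.81  0.    1.2  -0.99] F [1.  0.2 0.3] gap 1.001 grip 0.0
shift [-0.0282 -0.0152  0.0116] spin None
```

Request:
{"op": "send_rows", "data": {
  "rows": [
    [[-0.028, -0.015, 0.012], 0],
    [[-0.028, -0.015, 0.012], 0],
    [[-0.028, -0.015, 0.012], 0]
  ]
}}

```text
time: 1.48
tcp_pos: [0.5206, 0.2368, 0.1797]
ee_rot: [-0.365, -3.119, 0.0]
force: [0.6, -0.3, -0.1]
finger_gap: 1.001
grasp_force: 0.0
```

Run:
```python
from h import *
go([.5224,.2346,.1])
c=cam('wrist'); save(c,'w1.png'); np.savez('/tmp/w1',**c)
print(-c['R'].T@c['t'],c['R'][2],proj(c,[.5224,.2346,.016]))
```

```text
t 1.475 tcp [0.5206 0.2368 0.1797] yaw 1.338 tilt -1.0 q [ 0.3   0.16  1.79  0.    1.19 -1.03] F [ 0.6 -0.3 -0.1] gap 1.001 grip 0.0
shift [-0.0024 -0.0017  0.0797] spin None
[0.45243317 0.25370257 0.3137712 ] [ 0.26899424 -0.06369517 -0.96103331] (np.float64(311.84820393086864), np.float64(232.470582152655))
```

View pics/w1.png

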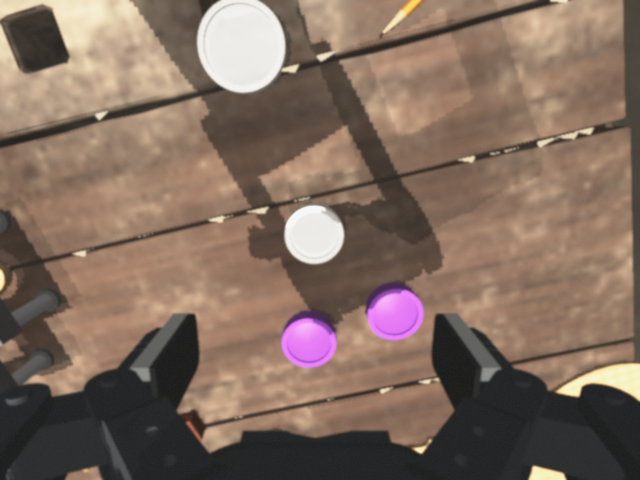

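Wrist view: the small lens is at about (314,235), 2–3 px from the prediction. The purple look-alikes are below it at (309,340) and (395,313), and the large lens is at (241,45). I'll refine the position and descend.

Run:
```python
from h import *
c=dict(np.load('/tmp/w1.npz')); hsv=cv2.cvtColor(c['color'],cv2.COLOR_RGB2HSV)
m=((hsv[...,1]<45)&(hsv[...,2]>140)).astype(np.uint8); k=np.zeros_like(m); k[195:272,275:352]=m[195:272,275:352]
cs,_=cv2.findContours(k,cv2.RETR_EXTERNAL,cv2.CHAIN_APPROX_NONE); cs=max(cs,key=cv2.contourArea)
(u,v),(a,b),_=cv2.fitEllipse(cv2.convexHull(cs)); p=ray(c,u,v,.012); print(u,v,a,b,p, a/c['fx']*.31)
go([p[0],p[1],.018])
```

```text
313.5233459472656 234.23802185058594 59.142784118652344 60.66902160644531 [0.52503561 0.23529422 0.012     ] 0.04646301893667808
t 1.525 tcp [0.5205 0.2373 0.18  ] yaw 1.339 tilt -1.0 q [ 0.3   0.16  1.79  0.    1.19 -1.03] F [-0.4  0.3  1.1] gap 1.001 grip 0.0
shift [-0.005  -0.0009  0.162 ] spin None
```

Request:
{"op": "send_rows", "data": {
  "rows": [
    [[-0.004, -0.001, 0.05], 0],
    [[-0.004, -0.001, 0.1], 0],
    [[-0.004, -0.001, 0.14], 0],
    [[-0.004, -0.001, 0.161], 0],
    [[-0.004, -0.001, 0.161], 0],
    [[-0.004, -0.001, 0.161], 0]
  ]
}}

```text
time: 2.28
tcp_pos: [0.5257, 0.2358, 0.0206]
ee_rot: [0.362, 3.118, 0.002]
force: [0.8, -0.7, -0.3]
finger_gap: 1.001
grasp_force: 0.0
```

Run:
```python
from h import *
go([.5245,.235,.018])
```

```text
t 2.275 tcp [0.5257 0.2358 0.0206] yaw 1.339 tilt -1.0 q [ 0.3   0.39  1.85  0.    0.89 -1.04] F [ 0.8 -0.7 -0.3] gap 1.001 grip 0.0
shift [ 0.001  -0.001   0.0026] spin None
```

Request:
{"op": "send_rows", "data": {
  "rows": [
    [[0.001, -0.001, 0.003], 0],
    [[0.001, -0.001, 0.003], 0],
    [[0.001, -0.001, 0.003], 0]
  ]
}}

```text
time: 2.65
tcp_pos: [0.5241, 0.234, 0.0167]
ee_rot: [0.365, 3.119, 0.001]
force: [0.2, 0.3, 0.4]
finger_gap: 1.0
grasp_force: 0.0
```

Request:
{"op": "send_rows", "data": {
  "rows": [
    [[0, 0, 0], 0],
    [[0, 0, 0], 0],
    [[0, 0, 0], 0],
    [[0, 0, 0], 0],
    [[0, 0, 0], 0],
    [[0, 0, 0], 0],
    [[0, 0, 0], 0],
    [[0, 0, 0], 0]
  ],
  "claw": 0
}}

```text
time: 3.65
tcp_pos: [0.5245, 0.2341, 0.0168]
ee_rot: [0.365, 3.119, 0.001]
force: [-0.6, -0.3, 4.6]
finger_gap: 0.5
grasp_force: 60.8
```

Run:
```python
from h import *
go([.5245,.235,.2])
c=cam('scene'); p=proj(c,[.5245,.235,.03]); print(p)
u,v=map(int,p); o=cv2.resize(c['color'][v-50:v+40,u-60:u+60],None,fx=6,fy=6,interpolation=cv2.INTER_CUBIC); cv2.imwrite('pics/grasp.png',o[:,:,::-1])
```

```text
t 3.65 tcp [0.5245 0.2341 0.0168] yaw 1.338 tilt -1.0 q [ 0.3   0.4   1.86 -0.    0.89 -1.04] F [-0.6 -0.3  4.6] gap 0.5 grip 60.79998850822449
shift [ 0.      0.001  -0.1832] spin None
(np.float64(281.61224148253865), np.float64(225.69381991631514))
```

View pics/grasp.png

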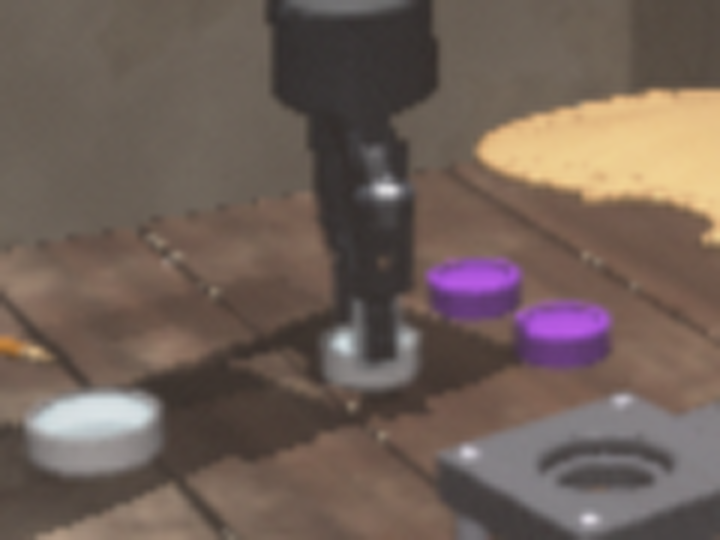

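Request:
{"op": "send_rows", "data": {
  "rows": [
    [[0, 0, -0.03], 0],
    [[0, 0, -0.07], 0],
    [[0, 0, -0.12], 0],
    [[-0.02, -0.05, -0.15], 0],
    [[-0.04, -0.1, -0.18], 0],
    [[-0.06, -0.15, -0.2], 0],
    [[-0.08, -0.205, -0.2], 0],
    [[-0.1, -0.26, -0.2], 0]
  ]
}}

```text
time: 4.7
tcp_pos: [0.5608, -0.0438, 0.2157]
ee_rot: [-0.364, -3.12, -0.0]
force: [0.6, 0.3, -0.8]
finger_gap: 0.496
grasp_force: 60.9
```

Request:
{"op": "send_rows", "data": {
  "rows": [
    [[-0.003, -0.016, 0], 0],
    [[-0.003, -0.016, 0], 0],
    [[-0.003, -0.016, 0], 0],
    [[-0.003, -0.016, 0], 0]
  ]
}}

```text
time: 5.2
tcp_pos: [0.5602, -0.0567, 0.2159]
ee_rot: [-0.361, -3.12, -0.001]
force: [0.5, -0.8, -1.0]
finger_gap: 0.5
grasp_force: 60.9
```

Run:
```python
from h import *
go([.497,-.0435,.15])
c=cam('wrist'); save(c,'w2.png'); np.savez('/tmp/w2',**c)
print(proj(c,[.497,-.0435,.07]))
```

```text
t 5.2 tcp [ 0.5602 -0.0567  0.2159] yaw 1.34 tilt -1.0 q [-0.23  0.11  1.78  0.    1.25 -1.57] F [ 0.5 -0.8 -1. ] gap 0.5 grip 60.93838691711426
shift [ 0.0645 -0.0016  0.0659] spin None
(np.float64(311.59787491567465), np.float64(143.68746544916587))
```

View pics/w2.png

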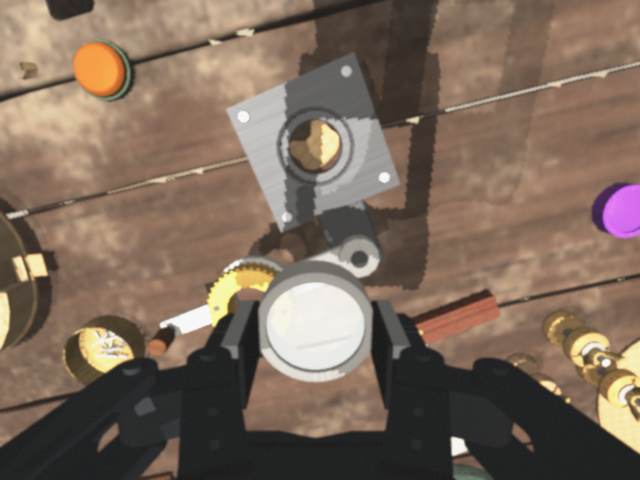

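Wrist view: the held lens's top face is centred at about (316,329). The stand's screws are at (243,117), (346,71), (384,177) and (287,216), so the cell centre is at about (315,145). The ring is behind the hand at (245,290).

Run:
```python
from h import *
c=dict(np.load('/tmp/w2.npz')); print('fx',c['fx'])
g=cv2.cvtColor(c['color'],cv2.COLOR_RGB2GRAY); hsv=cv2.cvtColor(c['color'],cv2.COLOR_RGB2HSV)
S=[]
for u,v in[(243,117),(346,71),(384,177),(287,216)]:
    w=g[v-9:v+10,u-9:u+10].astype(float); w=np.clip(w-190,0,None); yy,xx=np.mgrid[v-9:v+10,u-9:u+10]
    S.append(((w*xx).sum()/w.sum(),(w*yy).sum()/w.sum()))
P=[ray(c,*s,.0715) for s in S]; print(np.array(S).round(1)); C=np.mean(P,0); d=P[2]+P[3]-P[0]-P[1]; print('cell',C,'yaw',np.arctan2(d[1],d[0]),[np.linalg.norm(P[i]-P[i-1]).round(4) for i in range(4)])
s=monitor.sense(); zt=s['tcp_pos'][2]-.0008
L=ray(c,316,329,zt); print('lens by cam',L,'minus tcp',L-s['tcp_pos'])
# dimension check of the assumed face ellipse
for X in [L+[.023,0,0],L-[.023,0,0],L+[0,.023,0],L-[0,.023,0]]: print(proj(c,X))
o=cv2.resize(c['color'][240:400,230:400],None,fx=3.4,fy=3.4,interpolation=cv2.INTER_CUBIC)[:,:,::-1].copy()
for col,dz in(((0,0,255),0),((0,255,0),-.016)):
    for a in np.linspace(0,6.28,60):
        u,v=proj(c,L+[.023*np.cos(a),.023*np.sin(a),dz]); cv2.circle(o,(int((u-230)*3.4),int((v-240)*3.4)),1,col,-1)
cv2.imwrite('pics/w2c.png',o)
```

```text
fx 394.59904879984225
[[242.6 116.5]
 [345.1  71.3]
 [383.9 176.9]
 [284.3 216.6]]
cell [ 0.49974979 -0.04249495  0.0715    ] yaw 0.153362222487324 [np.float64(0.0731), np.float64(0.0735), np.float64(0.0736), np.float64(0.0756)]
lens by cam [ 0.56049136 -0.05567108  0.21520557] minus tcp [ 0.00021568  0.00121109 -0.0008    ]
(np.float64(329.3026698390346), np.float64(380.5026033173732))
(np.float64(301.5391048067116), np.float64(273.0132125531232))
(np.float64(375.91701090726286), np.float64(316.29080688904054))
(np.float64(257.23210584732544), np.float64(341.4654501985632))
```

View pics/w2c.png

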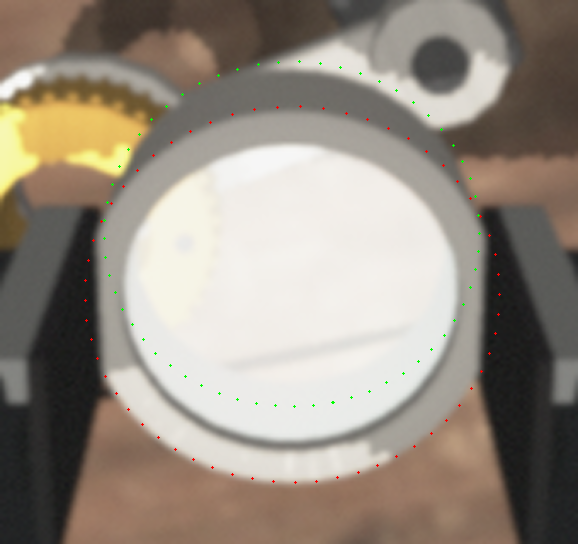

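Run:
```python
from h import *
go([.4995,-.0433,.11])
```

```text
t 5.25 tcp [ 0.5603 -0.0569  0.216 ] yaw 1.34 tilt -1.0 q [-0.23  0.11  1.78  0.    1.25 -1.57] F [-0.6 -0.1 -0.6] gap 0.498 grip 60.93874454498291
shift [ 0.0622 -0.0007  0.106 ] spin None
```

Request:
{"op": "send_rows", "data": {
  "rows": [
    [[0.03, 0, 0], 0],
    [[0.062, -0.001, 0.02], 0],
    [[0.062, -0.001, 0.06], 0],
    [[0.062, -0.001, 0.1], 0],
    [[0.062, -0.001, 0.106], 0],
    [[0.062, -0.001, 0.106], 0],
    [[0.062, -0.001, 0.106], 0]
  ]
}}

```text
time: 6.12
tcp_pos: [0.5017, -0.0453, 0.1122]
ee_rot: [0.364, 3.117, -0.001]
force: [-0.2, 0.2, -0.9]
finger_gap: 0.497
grasp_force: 61.0
```

Run:
```python
from h import *
go([.4995,-.0433,.0778])
```

```text
t 6.125 tcp [ 0.5017 -0.0453  0.1122] yaw 1.338 tilt -0.99999 q [-0.23  0.11  2.    0.    1.03 -1.57] F [-0.2  0.2 -0.9] gap 0.497 grip 61.00038528442383
shift [0.0027 0.0014 0.0344] spin None
```

Request:
{"op": "send_rows", "data": {
  "rows": [
    [[0.002, 0.001, 0.015], 0],
    [[0.002, 0.001, 0.023], 0],
    [[0.002, 0.001, 0.023], 0],
    [[0.002, 0.001, 0.023], 0]
  ]
}}

```text
time: 6.62
tcp_pos: [0.498, -0.0437, 0.087]
ee_rot: [-0.365, -3.12, 0.0]
force: [-0.1, -0.6, -0.8]
finger_gap: 0.502
grasp_force: 61.0
```

Run:
```python
from h import *
go([.4995,-.0433,.0778])
```

```text
t 6.625 tcp [ 0.498  -0.0437  0.087 ] yaw 1.338 tilt -1.0 q [-0.23  0.14  2.02 -0.    0.98 -1.57] F [-0.1 -0.6 -0.8] gap 0.502 grip 60.99259972572327
shift [-0.0014  0.0007  0.0092] spin None
```

Request:
{"op": "send_rows", "data": {
  "rows": [
    [[-0.001, 0, 0.002], 0],
    [[-0.001, 0, 0.004], 0],
    [[-0.001, 0, 0.006], 0],
    [[-0.001, 0, 0.006], 0]
  ]
}}

```text
time: 7.12
tcp_pos: [0.4988, -0.0438, 0.0808]
ee_rot: [-0.365, -3.12, -0.0]
force: [-0.9, -0.2, -1.1]
finger_gap: 0.497
grasp_force: 61.0
```

Run:
```python
from h import *
go([.4995,-.0433,.0778])
c=cam('wrist'); save(c,'w3.png'); np.savez('/tmp/w3',**c)
```

```text
t 7.125 tcp [ 0.4988 -0.0438  0.0808] yaw 1.338 tilt -1.0 q [-0.23  0.16  2.02  0.    0.97 -1.57] F [-0.9 -0.2 -1.1] gap 0.497 grip 60.9930682182312
shift [-0.0005  0.0007  0.003 ] spin None
```

View pics/w3.png

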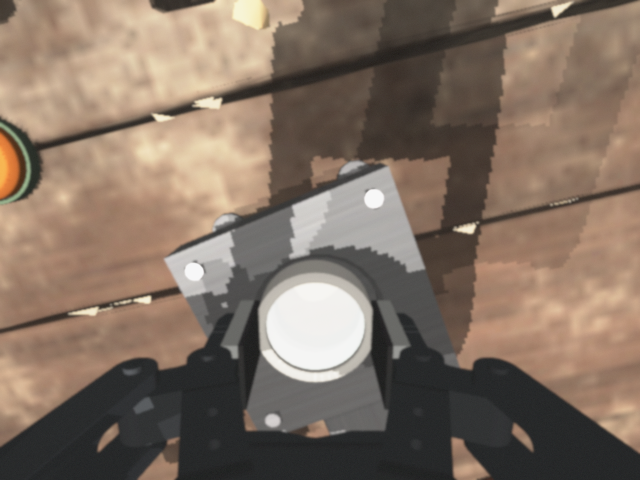

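The lens (centre about 316,325) is about 6 mm into the recess with no contact force. I'll continue down to the ledge.

Request:
{"op": "send_rows", "data": {
  "rows": [
    [[0, 0, 0.001], 0],
    [[0, 0, 0.002], 0],
    [[0, 0, 0.003], 0],
    [[0, 0, 0.003], 0]
  ]
}}

```text
time: 7.68
tcp_pos: [0.4989, -0.0438, 0.078]
ee_rot: [-0.365, -3.12, -0.0]
force: [-0.8, 0.1, -1.2]
finger_gap: 0.495
grasp_force: 61.0
```

Request:
{"op": "send_rows", "data": {
  "rows": [
    [[0, 0, 0.001], 0],
    [[0, 0, 0.001], 0],
    [[0, 0, 0.001], 0]
  ]
}}

```text
time: 8.05
tcp_pos: [0.4991, -0.0439, 0.0777]
ee_rot: [-0.365, -3.12, 0.0]
force: [-1.6, 0.4, 5.0]
finger_gap: 0.495
grasp_force: 61.6
```

Request:
{"op": "send_rows", "data": {
  "rows": [
    [[0, 0, 0], 0],
    [[0, 0, 0], 0],
    [[0, 0, 0], 0],
    [[0, 0, 0], 0],
    [[0, 0, -0.03], 0],
    [[0, 0, -0.08], 0],
    [[0, 0, -0.14], 0],
    [[0, 0, -0.14], 0]
  ],
  "claw": 1
}}

```text
time: 9.05
tcp_pos: [0.5034, -0.0448, 0.2238]
ee_rot: [0.363, 3.107, -0.002]
force: [-0.1, 0.0, -0.1]
finger_gap: 0.995
grasp_force: 0.0
```

Run:
```python
from h import *
c=cam('wrist'); save(c,'w4.png'); np.savez('/tmp/w4',**c)
t=cam('top'); hsv=cv2.cvtColor(t['color'],cv2.COLOR_RGB2HSV)
y=((hsv[...,0]>20)&(hsv[...,0]<35)&(hsv[...,1]>150)&(hsv[...,2]>120)).astype(np.uint8); k=0*y; k[185:225,325:365]=y[185:225,325:365]
cs,_=cv2.findContours(k,cv2.RETR_EXTERNAL,cv2.CHAIN_APPROX_NONE); (u,v),r=cv2.minEnclosingCircle(max(cs,key=cv2.contourArea)); print('ring',ray(t,u,v,.112))
# geometry, in wrist frame: cell and yaw
C=np.array([.4985,-.043]); yaw=.157; piv=C+.078*np.array([np.cos(yaw),np.sin(yaw)]); print('pivot',piv)
for a in(1.7,1.75,1.8): 
  b=yaw+np.pi+a; print(a,piv+.078*np.array([np.cos(b),np.sin(b)]),piv+.146*np.array([np.cos(b),np.sin(b)]))
go([0.5,-.04,.2])
```

```text
ring [ 0.60699921 -0.10878207  0.112     ]
pivot [ 0.57554066 -0.03080425]
1.7 [ 0.59756103 -0.1056314 ] [ 0.61675827 -0.17086534]
1.75 [ 0.60127331 -0.10443733] [ 0.62370689 -0.16863028]
1.8 [ 0.60492127 -0.10305921] [ 0.63053513 -0.16605072]
t 9.15 tcp [ 0.4995 -0.044   0.218 ] yaw 1.338 tilt -1.0 q [-0.23 -0.03  1.92 -0.    1.25 -1.57] F [-0.5 -0.5 -1. ] gap 1.004 grip 0.0
shift [0.0005 0.004  0.018 ] spin None
```

View pics/w4.png

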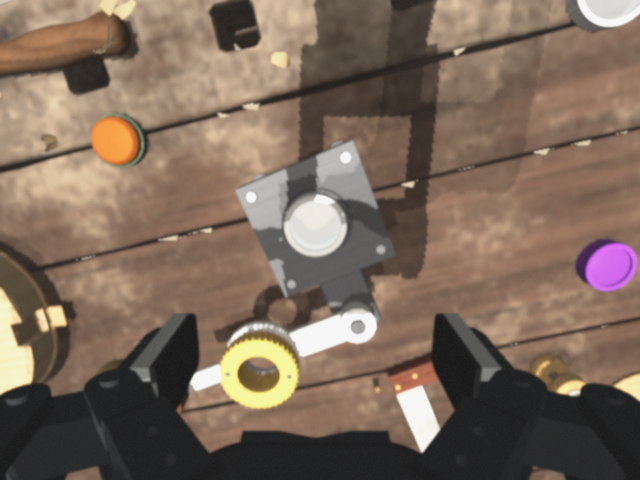

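Wrist view: the lens is seated flat in the cell at (315,223). The pivot is at (357,326), the arm runs left through (205,380), and the ring head is centred at about (260,371).

Run:
```python
from h import *
c=dict(np.load('/tmp/w4.npz'))
P=ray(c,357.5,326,.093); A=ray(c,205,379,.091); R=ray(c,260,371.5,.114); print(P,A,R,np.linalg.norm((R-P)[:2]))
for X in(A,R): d=X-P; print('world dir',np.arctan2(d[1],d[0]))
t=dict(np.load('/tmp/top.npz')); 
p=ray(t,310.3,212.4,.093); r=ray(t,345.9,205.6,.114); k=ray(t,377,205,.117)
for X in(r,k): d=X-p; print('top dir',np.arctan2(d[1],d[0]),np.linalg.norm(d[:2]))
```

```text
[ 0.57696914 -0.02898437  0.093     ] [ 0.59575825 -0.15432176  0.091     ] [ 0.58479387 -0.1034285   0.114     ] 0.07485421872651211
world dir -1.4219960900817632
world dir -1.4660721185915713
top dir -1.4311208222979233 0.07788115061359699
top dir -1.4859210736132669 0.14487652184397504
```

Request:
{"op": "send_rows", "data": {
  "rows": [
    [[-0.04, -0.03, 0], 0.2],
    [[-0.08, -0.07, 0], 0.4],
    [[-0.119, -0.107, 0], 0.6],
    [[-0.119, -0.107, 0], 0.8],
    [[-0.119, -0.107, 0], 1],
    [[-0.119, -0.107, 0], 1]
  ],
  "claw": 0.45
}}

```text
time: 9.9
tcp_pos: [0.5887, -0.175, 0.2141]
ee_rot: [-1.527, -2.74, 0.001]
force: [0.2, 0.1, 0.6]
finger_gap: 0.452
grasp_force: 0.0
```

Request:
{"op": "send_rows", "data": {
  "rows": [
    [[0, 0, 0], 0.2],
    [[0, 0, 0.02], 0.4],
    [[0, 0, 0.04], 0.55],
    [[0, 0, 0.04], 0.55],
    [[0, 0, 0.04], 0.55]
  ]
}}

```text
time: 10.52
tcp_pos: [0.5901, -0.1753, 0.1771]
ee_rot: [-2.08, -2.354, 0.0]
force: [-0.1, 0.8, 0.8]
finger_gap: 0.451
grasp_force: 0.0
```

Run:
```python
from h import *
go([.591,-.1755,.11],.12)
c=cam('wrist'); save(c,'w5.png'); np.savez('/tmp/w5',**c)
print('knob proj',proj(c,[.591,-.1755,.117]))
s=cam('scene'); save(s,'s5.png'); print(proj(s,[.591,-.1755,.117]))
```

```text
t 10.525 tcp [ 0.5901 -0.1753  0.1771] yaw 0.124 tilt -1.0 q [-0.4   0.26  1.69 -0.    1.2  -0.53] F [-0.1  0.8  0.8] gap 0.451 grip 0.0
shift [-0.0003  0.0009  0.0671] spin 0.005
knob proj (np.float64(316.04816815898397), np.float64(276.99209748536265))
(np.float64(391.93752650792516), np.float64(244.16685220630018))
```

View pics/w5.png

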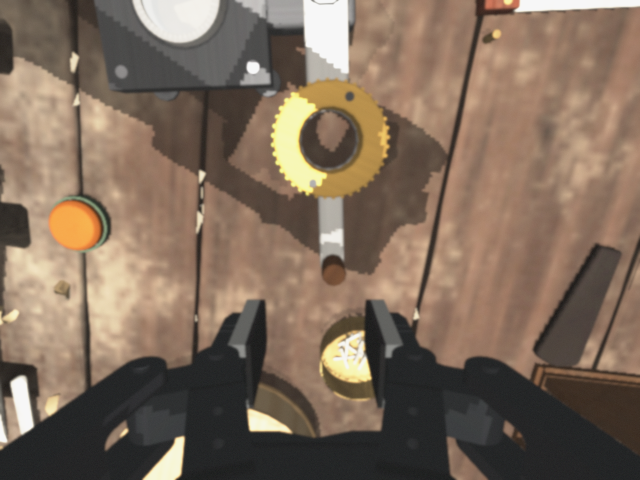

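Wrist view: the knob's top is at (333,274) and the ring at (331,140), so the knob is 17 px right of my prediction. The tin at (350,355) must stay clear of the fingers.

Run:
```python
from h import *
c=dict(np.load('/tmp/w5.npz'))
K=ray(c,333,273,.117); R=ray(c,330.5,139,.114); print(K,R, np.arctan2(*(K-R)[1::-1]),np.linalg.norm((K-R)[:2]))
piv=np.array([.5755,-.0305,0]); d=K-piv; print('dir',np.arctan2(d[1],d[0]),np.linalg.norm(d[:2]))
go([K[0],K[1],.11],.12)
```

```text
[ 0.59949107 -0.17221534  0.117     ] [ 0.58926153 -0.10571939  0.114     ] -1.4181559710092697 0.06727818556866107
dir -1.4030957863714548 0.14373172482434454
t 10.625 tcp [ 0.5908 -0.1756  0.1781] yaw 0.123 tilt -1.0 q [-0.4   0.25  1.69 -0.    1.2  -0.53] F [ 0.3 -0.2  0.7] gap 0.447 grip 0.0
shift [0.0024 0.009  0.0682] spin 0.003
```

Request:
{"op": "send_rows", "data": {
  "rows": [
    [[0.001, 0.008, 0.01], 0],
    [[0.001, 0.008, 0.03], 0],
    [[0.001, 0.008, 0.05], 0],
    [[0.001, 0.008, 0.068], 0],
    [[0.001, 0.008, 0.068], 0],
    [[0.001, 0.008, 0.068], 0]
  ]
}}

```text
time: 11.38
tcp_pos: [0.5982, -0.1736, 0.1091]
ee_rot: [2.083, 2.351, 0.0]
force: [0.7, 0.1, 0.2]
finger_gap: 0.449
grasp_force: 0.0
```

Request:
{"op": "send_rows", "data": {
  "rows": [
    [[0, 0, 0], 0],
    [[0, 0, 0], 0],
    [[0, 0, 0], 0],
    [[0, 0, 0], 0]
  ],
  "claw": 0.22
}}

```text
time: 11.88
tcp_pos: [0.5981, -0.1735, 0.1094]
ee_rot: [2.083, 2.351, 0.0]
force: [0.1, 0.7, 0.5]
finger_gap: 0.219
grasp_force: 0.0
```

Run:
```python
from h import *
go([.599,-.1735,.11],.16)
piv=np.array([.5755,-.0305]); s=monitor.sense(); d=s['tcp_pos'][:2]-piv; r=np.linalg.norm(d); a0=np.arctan2(d[1],d[0]); print(r,a0)
R=Ro.from_rotvec(s['ee_rot']).as_matrix(); th=np.arctan2(R[1,1],R[0,1])
# waypoints: total swing to dir -2.985 (closed)
end=.157-np.pi; n=14
for i in range(1,n+1):
    a=a0+(end-a0)*i/n; p=piv+.146*np.array([np.cos(a),np.sin(a)]); D=np.append(p-s['tcp_pos'][:2],0)
    # block frames: every 7 rows a new call
    if i==8: th2=th+(end-a0)*.5; yv=np.array([np.cos(th2),np.sin(th2)]); base=piv+.146*np.array([np.cos(a0+(end-a0)/2),np.sin(a0+(end-a0)/2)])
    if i<=7: print(i,(R.T@D).round(3)[:2],round((a0-a)/(np.pi/4),2))
    else:
        D=p-base; xv=np.array([-yv[1],yv[0]])  # z down: x = y x z
        print(i,(D@xv).round(3),(D@yv).round(3),round((a0+(end-a0)/2-a)/(np.pi/4),2))
print(R)
```

```text
t 11.875 tcp [ 0.5981 -0.1735  0.1094] yaw 0.121 tilt -1.0 q [-0.4   0.35  1.71 -0.    1.08 -0.52] F [0.1 0.7 0.5] gap 0.219 grip 0.0
shift [-0.0001  0.0009 -0.0006] spin -0.05
0.14479160864103618 -1.4140627141845055
1 [-0.001 -0.016] 0.14
2 [ 0.001 -0.033] 0.29
3 [ 0.005 -0.048] 0.43
4 [ 0.011 -0.064] 0.57
5 [ 0.018 -0.078] 0.71
6 [ 0.027 -0.092] 0.86
7 [ 0.038 -0.105] 1.0
8 0.0 -0.016 0.14
9 0.002 -0.033 0.29
10 0.006 -0.048 0.43
11 0.012 -0.064 0.57
12 0.02 -0.078 0.71
13 0.029 -0.092 0.86
14 0.039 -0.105 1.0
[[-1.20367808e-01  9.92729280e-01  4.09061912e-04]
 [ 9.92729340e-01  1.20367886e-01 -1.71597547e-04]
 [-2.19587827e-04  3.85432942e-04 -9.99999902e-01]]
```

Request:
{"op": "send_rows", "data": {
  "rows": [
    [[-0.001, -0.016, 0], 0.14],
    [[0.001, -0.033, 0], 0.29],
    [[0.005, -0.048, 0], 0.43],
    [[0.011, -0.064, 0], 0.57],
    [[0.018, -0.078, 0], 0.71],
    [[0.027, -0.092, 0], 0.86],
    [[0.038, -0.105, 0], 1.0],
    [[0.038, -0.105, 0], 1.0]
  ]
}}

```text
time: 12.88
tcp_pos: [0.4883, -0.1478, 0.1089]
ee_rot: [-2.823, -1.377, 0.001]
force: [0.4, 0.1, 0.5]
finger_gap: 0.222
grasp_force: 0.0
```

Run:
```python
from h import *
piv=np.array([.5755,-.0305]); s=monitor.sense(); d=s['tcp_pos'][:2]-piv; print(np.linalg.norm(d),np.arctan2(d[1],d[0]))
a=.157-np.pi; go(list(piv+.146*np.array([np.cos(a),np.sin(a)]))+[.1094],a+1.57)
```

```text
0.14619499319068968 -2.210013723536288
t 12.875 tcp [ 0.4883 -0.1478  0.1089] yaw -0.663 tilt -1.0 q [-0.43  0.13  1.98  0.    1.03  0.23] F [0.4 0.1 0.5] gap 0.222 grip 0.0
shift [ 0.0394 -0.1031 -0.0004] spin 0.957
```

Request:
{"op": "send_rows", "data": {
  "rows": [
    [[0.0, -0.016, 0], 0.14],
    [[0.002, -0.033, 0], 0.29],
    [[0.006, -0.048, 0], 0.43],
    [[0.012, -0.064, 0], 0.57],
    [[0.02, -0.078, 0], 0.71],
    [[0.029, -0.091, 0], 0.86],
    [[0.038, -0.102, 0], 0.96],
    [[0.038, -0.102, 0], 0.96]
  ]
}}

```text
time: 13.88
tcp_pos: [0.4328, -0.0553, 0.1093]
ee_rot: [3.132, 0.244, 0.001]
force: [0.4, -0.2, 0.3]
finger_gap: 0.219
grasp_force: 0.0
```

Request:
{"op": "send_rows", "data": {
  "rows": [
    [[0, -0.001, 0], 0],
    [[0, -0.002, 0], 0],
    [[0, -0.003, 0], 0],
    [[0, -0.003, 0], 0]
  ]
}}

```text
time: 14.38
tcp_pos: [0.4321, -0.0529, 0.1092]
ee_rot: [3.132, 0.239, 0.001]
force: [0.6, -0.3, 0.7]
finger_gap: 0.224
grasp_force: 0.2
```

Run:
```python
from h import *
go([.43,-.05,.11])
t=cam('top'); np.savez('/tmp/top2',**t)
hsv=cv2.cvtColor(t['color'],cv2.COLOR_RGB2HSV)
y=((hsv[...,0]>20)&(hsv[...,0]<35)&(hsv[...,1]>150)&(hsv[...,2]>120)).astype(np.uint8); k=0*y; k[215:285,285:350]=y[215:285,285:350]
cs,_=cv2.findContours(k,cv2.RETR_EXTERNAL,cv2.CHAIN_APPROX_NONE); cs=max(cs,key=cv2.contourArea);(u,v),r=cv2.minEnclosingCircle(cs); print('ring',u,v,r,ray(t,u,v,.112))
```

```text
t 14.375 tcp [ 0.4321 -0.0529  0.1092] yaw -1.419 tilt -1.0 q [-0.28 -0.03  2.15 -0.    1.02  1.14] F [ 0.6 -0.3  0.7] gap 0.224 grip 0.1966992113739252
shift [-0.0017 -0.0031 -0.0008] spin NoneTraceback (most recent call last):
  File "<stdin>", line 6, in <module>
ValueError: max() iterable argument is empty
```

Request:
{"op": "send_rows", "data": {
  "rows": [
    [[0, -0.001, 0], 0],
    [[0, -0.002, 0], 0],
    [[0, -0.003, 0], 0],
    [[0, -0.003, 0], 0]
  ]
}}

```text
time: 14.92
tcp_pos: [0.4316, -0.0502, 0.1092]
ee_rot: [3.131, 0.239, 0.0]
force: [0.1, -4.0, -0.4]
finger_gap: 0.221
grasp_force: 1.9
```

Request:
{"op": "send_rows", "data": {
  "rows": [
    [[0, -0.001, 0], 0],
    [[0, -0.001, 0], 0],
    [[0, -0.001, 0], 0]
  ]
}}

```text
time: 15.3
tcp_pos: [0.4316, -0.0501, 0.1092]
ee_rot: [3.129, 0.239, 0.001]
force: [0.7, -6.3, -1.5]
finger_gap: 0.22
grasp_force: 3.4
```

Request:
{"op": "send_rows", "data": {
  "rows": [
    [[0, 0.003, 0], 0],
    [[0, 0.003, 0], 0],
    [[0, 0.003, 0], 0],
    [[0, 0.003, -0.02], 0],
    [[0, 0.003, -0.07], 0],
    [[0, 0.003, -0.1], -0.2],
    [[0, 0.003, -0.1], -0.4],
    [[0, 0.003, -0.1], -0.6]
  ],
  "claw": 0.4
}}

```text
time: 16.3
tcp_pos: [0.432, -0.0513, 0.2098]
ee_rot: [2.987, 0.971, 0.002]
force: [-0.1, -0.5, 0.8]
finger_gap: 0.403
grasp_force: 0.0
```

Request:
{"op": "send_rows", "data": {
  "rows": [
    [[0, 0, 0], -0.2],
    [[0, 0, 0], -0.4],
    [[0, 0, 0], -0.6],
    [[0, 0, 0], -0.8],
    [[0, 0, 0], -1],
    [[0, 0, 0], -1]
  ],
  "claw": 1
}}

```text
time: 17.05
tcp_pos: [0.4316, -0.0513, 0.209]
ee_rot: [-2.395, -2.032, -0.0]
force: [0.0, -0.3, -0.1]
finger_gap: 0.998
grasp_force: 0.0
```

Request:
{"op": "send_rows", "data": {
  "rows": [
    [[0, 0, 0], -0.2],
    [[0, 0, 0], -0.4],
    [[0, 0, 0], -0.6],
    [[0, 0, 0], -0.8],
    [[0, 0, 0], -1],
    [[0, 0, 0], -1]
  ]
}}

```text
time: 17.8
tcp_pos: [0.4317, -0.0514, 0.2091]
ee_rot: [-1.438, -2.793, -0.0]
force: [0.1, 0.2, 0.3]
finger_gap: 1.003
grasp_force: 0.0
```

Run:
```python
from h import *
go([.499,-.0435,.16],1.25)
c=cam('wrist'); np.savez('/tmp/w6',**c); save(c,'w6.png')
hsv=cv2.cvtColor(c['color'],cv2.COLOR_RGB2HSV)
y=((hsv[...,0]>20)&(hsv[...,0]<35)&(hsv[...,1]>150)&(hsv[...,2]>90)).astype(np.uint8)
cs,_=cv2.findContours(y,cv2.RETR_EXTERNAL,cv2.CHAIN_APPROX_NONE)
for k in cs:
    if cv2.contourArea(k)>800:
        (u,v),(a,b),_=cv2.fitEllipse(cv2.convexHull(k)); print(u,v,a,b,ray(c,u,v,.112))
print(proj(c,[.499,-.0435,.114]))
```

```text
t 17.8 tcp [ 0.4317 -0.0514  0.2091] yaw 0.619 tilt -1.0 q [-0.28 -0.18  2.07  0.    1.25 -0.9 ] F [0.1 0.2 0.3] gap 1.003 grip 0.0
shift [-0.0327  0.0594  0.049 ] spin -0.803
(np.float64(408.25162797806183), np.float64(305.7096474202134))
```

Run:
```python
from h import *
c=dict(np.load('/tmp/w6.npz')); hsv=cv2.cvtColor(c['color'],cv2.COLOR_RGB2HSV)
print(hsv[305,380:450:6].tolist()); print(hsv[250:370:8,408].tolist())
y=((hsv[...,0]>17)&(hsv[...,0]<35)&(hsv[...,1]>170)&(hsv[...,2]>60)).astype(np.uint8); k=0*y; k[220:400,310:510]=y[220:400,310:510]
k=cv2.morphologyEx(k,cv2.MORPH_CLOSE,np.ones((5,5))); cs,_=cv2.findContours(k,cv2.RETR_EXTERNAL,cv2.CHAIN_APPROX_NONE); 
for q in cs:
  if cv2.contourArea(q)>300: print(cv2.boundingRect(q),cv2.contourArea(q)); (u,v),ab,_=cv2.fitEllipse(cv2.convexHull(q)); print(u,v,ab,ray(c,u,v,.112))
```

```text
[[20, 149, 223], [19, 136, 152], [20, 6, 126], [36, 7, 179], [15, 3, 159], [15, 15, 105], [18, 92, 111], [19, 144, 122], [19, 144, 110], [24, 140, 209], [30, 87, 247], [30, 89, 247]]
[[18, 18, 141], [19, 139, 103], [20, 150, 226], [19, 149, 224], [19, 9, 223], [40, 3, 221], [30, 3, 233], [12, 11, 119], [19, 144, 115], [19, 145, 114], [30, 87, 247], [30, 90, 247], [10, 9, 165], [12, 86, 151], [12, 84, 151]]
```

Run:
```python
from h import *
c=dict(np.load('/tmp/w6.npz')); hsv=cv2.cvtColor(c['color'],cv2.COLOR_RGB2HSV)
y=((hsv[...,0]>16)&(hsv[...,0]<34)&(hsv[...,1]>75)&(hsv[...,2]>95)).astype(np.uint8); k=0*y; k[235:365,335:480]=y[235:365,335:480]
k=cv2.morphologyEx(cv2.morphologyEx(k,cv2.MORPH_OPEN,np.ones((3,3))),cv2.MORPH_CLOSE,np.ones((5,5))); cs,_=cv2.findContours(k,cv2.RETR_EXTERNAL,cv2.CHAIN_APPROX_NONE)
for q in cs:
  if cv2.contourArea(q)>300: print(cv2.boundingRect(q),cv2.contourArea(q)); (u,v),ab,_=cv2.fitEllipse(cv2.convexHull(q)); print(u,v,ab,ray(c,u,v,.110))
print(proj(c,[.499,-.0155,.114]),proj(c,[.499,-.0715,.114]),proj(c,[.527,-.0435,.114]),proj(c,[.471,-.0435,.114]))
```

```text
(364, 256, 92, 87) 5868.0
408.91302490234375 299.1182556152344 (88.15213775634766, 91.54975891113281) [ 0.4983332  -0.04058145  0.11      ]
(np.float64(437.14424945192064), np.float64(271.55615202027036)) (np.float64(380.7867073210763), np.float64(338.1754810299068)) (np.float64(442.07986113649696), np.float64(329.02844629035144)) (np.float64(373.1692591829765), np.float64(281.5263358653616))
```

Request:
{"op": "send_rows", "data": {
  "rows": [
    [[-0.015, 0.03, 0], -0.2],
    [[-0.032, 0.06, 0], -0.4],
    [[-0.032, 0.06, 0.02], -0.6],
    [[-0.032, 0.06, 0.049], -0.8],
    [[-0.032, 0.06, 0.049], -0.8],
    [[-0.032, 0.06, 0.049], -0.8]
  ]
}}

```text
time: 18.6
tcp_pos: [0.4996, -0.0426, 0.1609]
ee_rot: [0.505, 3.1, -0.0]
force: [0.7, 0.5, -0.4]
finger_gap: 1.002
grasp_force: 0.0
```

Run:
```python
from h import *
go([.4985,-.0425,.105],1.25)
```

```text
t 18.6 tcp [ 0.4996 -0.0426  0.1609] yaw 1.248 tilt -1.0 q [-0.23  0.04  1.97  0.    1.13 -1.47] F [ 0.7  0.5 -0.4] gap 1.002 grip 0.0
shift [ 0.0011 -0.0002  0.0559] spin -0.003
```

Request:
{"op": "send_rows", "data": {
  "rows": [
    [[0.001, 0, 0.02], 0],
    [[0.001, 0, 0.04], 0],
    [[0.001, 0, 0.056], 0],
    [[0.001, 0, 0.056], 0],
    [[0.001, 0, 0.056], 0],
    [[0.001, 0, 0.056], 0]
  ]
}}

```text
time: 19.35
tcp_pos: [0.4991, -0.0424, 0.1052]
ee_rot: [0.499, 3.1, -0.0]
force: [-0.5, 0.2, 0.1]
finger_gap: 1.001
grasp_force: 0.0
```

Request:
{"op": "send_rows", "data": {
  "rows": [
    [[0, 0, 0], 0],
    [[0, 0, 0], 0],
    [[0, 0, 0], 0],
    [[0, 0, 0], 0],
    [[0, 0, 0], 0],
    [[0, 0, 0], 0],
    [[0, 0, 0], 0]
  ],
  "claw": 0
}}

```text
time: 20.23
tcp_pos: [0.4986, -0.0424, 0.1054]
ee_rot: [0.499, 3.101, -0.0]
force: [-1.2, -0.3, 5.4]
finger_gap: 0.633
grasp_force: 61.8
```

Request:
{"op": "send_rows", "data": {
  "rows": [
    [[0, 0, 0.0003], 0.17],
    [[0, 0, 0.0005], 0.34],
    [[0, 0, 0.0008], 0.5],
    [[0, 0, 0.001], 0.67],
    [[0, 0, 0.0013], 0.84],
    [[0, 0, 0.0015], 1],
    [[0, 0, 0.0015], 1]
  ]
}}

```text
time: 21.1
tcp_pos: [0.4993, -0.0425, 0.1038]
ee_rot: [1.645, 2.674, 0.001]
force: [-0.3, -0.1, 5.5]
finger_gap: 0.632
grasp_force: 62.2
```

Request:
{"op": "send_rows", "data": {
  "rows": [
    [[0, 0, 0.0003], 0.17],
    [[0, 0, 0.0005], 0.34],
    [[0, 0, 0.0008], 0.5],
    [[0, 0, 0.001], 0.67],
    [[0, 0, 0.0013], 0.84],
    [[0, 0, 0.0015], 1],
    [[0, 0, 0.0015], 1]
  ]
}}

```text
time: 21.98
tcp_pos: [0.5, -0.0426, 0.1024]
ee_rot: [2.541, 1.842, 0.005]
force: [2.9, 0.1, 4.6]
finger_gap: 0.635
grasp_force: 62.2
```

Run:
```python
from h import *
go([.4985,-.0425,.105],-.32); s=monitor.sense(); print(s['torque'])
```

```text
t 21.975 tcp [ 0.5    -0.0426  0.1024] yaw -0.316 tilt -0.99999 q [-0.23  0.12  2.01  0.    1.01  0.09] F [2.9 0.1 4.6] gap 0.635 grip 62.23021997138858
shift [-0.0004 -0.0014 -0.0026] spin 0.005
[ 0.03512801 -0.36176619 -0.09373211]
```

Request:
{"op": "send_rows", "data": {
  "rows": [
    [[0, 0, 0.0003], 0.17],
    [[0, 0, 0.0005], 0.34],
    [[0, 0, 0.0008], 0.5],
    [[0, 0, 0.001], 0.67],
    [[0, 0, 0.0013], 0.84],
    [[0, 0, 0.0015], 1],
    [[0, 0, 0.0015], 1]
  ]
}}

```text
time: 22.85
tcp_pos: [0.5006, -0.0427, 0.1011]
ee_rot: [3.053, 0.731, 0.008]
force: [4.1, -0.5, 4.7]
finger_gap: 0.63
grasp_force: 62.3
```

Run:
```python
from h import *
go([.4985,-.0425,.105],-1.1); s=monitor.sense(); print(s['torque'])
```

```text
t 22.85 tcp [ 0.5006 -0.0427  0.1011] yaw -1.101 tilt -0.99998 q [-0.23  0.12  2.01  0.    1.01  0.88] F [ 4.1 -0.5  4.7] gap 0.63 grip 62.30792289599776
shift [-0.0017 -0.0011 -0.004 ] spin -0.001
[ 0.06602155 -0.60498712 -0.07510229]
```

Request:
{"op": "send_rows", "data": {
  "rows": [
    [[0, 0, 0.0002], 0.15],
    [[0, 0, 0.0005], 0.3],
    [[0, 0, 0.0006], 0.38],
    [[0, 0, 0.0006], 0.38]
  ]
}}

```text
time: 23.35
tcp_pos: [0.498, -0.0426, 0.1006]
ee_rot: [3.127, 0.28, -0.003]
force: [-3.4, 0.1, 12.3]
finger_gap: 0.63
grasp_force: 60.7
```

Run:
```python
from h import *
go([.4985,-.0425,.105],-1.4); s=monitor.sense(); print(s['torque'])
```

```text
t 23.35 tcp [ 0.498  -0.0426  0.1006] yaw -1.392 tilt -1.0 q [-0.22  0.12  2.01 -0.    1.01  1.17] F [-3.4  0.1 12.3] gap 0.63 grip 60.659692995250225
shift [ 0.0005 -0.     -0.0044] spin 0.01
[0.15785963 0.62483127 1.22157406]
```

The wrist moment jumped to 1.2 N m, so the ring is either tight or on its thread stop. I'll back off 0.1 rad, which leaves it snug in either case.

Request:
{"op": "send_rows", "data": {
  "rows": [
    [[0, 0, -0.0001], -0.06],
    [[0, 0, -0.0002], -0.12],
    [[0, 0, -0.0002], -0.12],
    [[0, 0, -0.0002], -0.12]
  ]
}}

```text
time: 23.85
tcp_pos: [0.4979, -0.0428, 0.1007]
ee_rot: [3.113, 0.418, -0.003]
force: [-3.2, -1.2, 11.9]
finger_gap: 0.63
grasp_force: 62.2
```

Run:
```python
from h import *
go([.4985,-.0425,.105],-1.3); s=monitor.sense(); print(s['torque'])
```

```text
t 23.85 tcp [ 0.4979 -0.0428  0.1007] yaw -1.304 tilt -1.0 q [-0.23  0.12  2.01 -0.    1.01  1.08] F [-3.2 -1.2 11.9] gap 0.63 grip 62.19255410134792
shift [ 0.0006 -0.0002 -0.0043] spin -0.005
[ 0.01194193  0.61577568 -0.12021697]
```

Request:
{"op": "send_rows", "data": {
  "rows": [
    [[0, 0, 0], 0],
    [[0, 0, 0], 0],
    [[0, 0, 0], 0],
    [[0, 0, 0], 0],
    [[0, 0, 0], 0],
    [[0, 0, -0.03], 0],
    [[0, 0, -0.07], 0],
    [[0, 0, -0.07], 0]
  ],
  "claw": 1
}}

```text
time: 24.85
tcp_pos: [0.5013, -0.0429, 0.1732]
ee_rot: [3.112, 0.41, 0.013]
force: [0.1, -0.3, -0.3]
finger_gap: 1.002
grasp_force: 0.0
```

Request:
{"op": "send_rows", "data": {
  "rows": [
    [[-0.05, 0, -0.03], 0],
    [[-0.08, 0, -0.05], 0],
    [[-0.08, 0, -0.05], 0],
    [[-0.08, 0, -0.05], 0]
  ]
}}

```text
time: 25.35
tcp_pos: [0.4209, -0.0628, 0.2184]
ee_rot: [-3.114, -0.41, 0.0]
force: [0.6, 0.4, 0.0]
finger_gap: 0.998
grasp_force: 0.0
```

Run:
```python
from h import *
go([.4985,-.0425,.105]); 
c=cam('wrist'); save(c,'w7.png'); hsv=cv2.cvtColor(c['color'],cv2.COLOR_RGB2HSV)
u0,v0=map(int,proj(c,[.4985,-.0425,.106])); print(u0,v0)
y=((hsv[...,0]>16)&(hsv[...,0]<34)&(hsv[...,1]>75)&(hsv[...,2]>95)).astype(np.uint8); k=0*y; y0,x0=max(v0-75,0),max(u0-75,0); k[y0:v0+75,x0:u0+75]=y[y0:v0+75,x0:u0+75]
k=cv2.morphologyEx(cv2.morphologyEx(k,cv2.MORPH_OPEN,np.ones((3,3))),cv2.MORPH_CLOSE,np.ones((5,5))); cs,_=cv2.findContours(k,cv2.RETR_EXTERNAL,cv2.CHAIN_APPROX_NONE)
for q in cs:
  if cv2.contourArea(q)>300: print(cv2.boundingRect(q),cv2.contourArea(q)); (u,v),ab,_=cv2.fitEllipse(cv2.convexHull(q)); print(u,v,ab,ray(c,u,v,.106))
```

```text
t 25.35 tcp [ 0.4209 -0.0628  0.2184] yaw -1.309 tilt -1.0 q [-0.31 -0.21  2.08  0.    1.27  1.  ] F [0.6 0.4 0. ] gap 0.998 grip 0.0
shift [0.0802 0.0005 0.1134] spin None
316 118
(267, 66, 97, 99) 6206.0
315.6146545410156 114.51972961425781 (96.92315673828125, 101.00684356689453) [ 0.50041565 -0.04116826  0.106     ]
```

Run:
```python
from h import *
print(arm.finish_job())
```

```text
the job is handed in; nothing more can be done
None
```

I seated the small lens, closed the swing arm on its stop and screwed the ring down, then handed the job in at about 25 s. The hand-in gave no verdict. I didn't measure the ring's force on the lens: tightening ended on a sharp rise in wrist moment to 1.2 N m, and I then backed off about 0.1 rad.

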